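Clamp the matching drawer pull

TASK

Of the three wooden drawer pulls, pick the one whose length fills the clamp's seat and stand it upright in the seat between the two low lips, at the wooden backing strip. Then squeeze and release the clamp's pair of levers, stroke by stroke, until the sprung pad presses the pull firmly against the strip with the pad's spring pushed about half-way in, never all the way in, and finish while still holding the levers squeezed like that. Move the jaw only with the levers, never by hand, and leave the other pulls, the mug and the glue bottle alone.

Things in the scene. Friction and masses are not known exactly. Their poses are not given: they have to be found in the camera images.
- clamp: bar clamp fixed on a 150 x 310 mm plywood board; never moves. Origin on the worktop, z up; its y axis runs along the bar from the squeeze levers (y about -100 mm) to the far jaw (y above +60 mm), x across. The housing under the levers reaches z = 46 mm. The face of the 100 mm wide wooden backing strip is the plane y = 0, its top at z = 62 mm.
- seat (a point): where the right pull's centre belongs, standing against the strip: clamp x 0, y 17, z 61 mm; axes as the clamp's. The pull's long side lies along x. The steel seat floor (z = 36 mm) runs from the strip's face to y = 44 mm, between two lips 48 mm apart in x that rise 6 mm above it.
- grip (a point): midway between the two upright black squeeze levers, at a good height to grip them: clamp x 0, y -100, z 95 mm; axes as the clamp's. A lever stands on each side along y, 24 mm wide in x, 14 mm thick, free from z = 51 to 125 mm. At rest they measure 56 mm over their outer faces, fully squeezed 36 mm; geared together, they close evenly on this point.
- lever (a joint): travel of each lever, m: 0 at rest (sprung), 0.010 fully squeezed; needs 4 to 6 N per lever empty, up to 17 N with the pad pressing. While squeezing, a ratchet pulls the far jaw 2 mm per mm of lever travel, once its pawl has met the next tooth (9 mm apart, so the start of a stroke may be idle); on release the jaw stays.
- lever_back: the squeeze lever farther from the seat (the two are alike); origin on the worktop level under it; at rest at clamp y -121 mm, the other one at -79 mm.
- jaw (a joint): travel of the bar and far jaw towards the seat, m: 0 fully open, grows as it closes (starts at 0 to 0.024). The pad first touches a pull standing against the strip at about 0.058. Its slide has about 2.5 N of friction, so a pad pressed harder than that drives the jaw back when the levers are let go.
- pad (a joint): how far the sprung pad is pushed into the far jaw, m: 0 free, 0.014 all the way in; its spring takes 1 N for each mm. About half-way, 0.0075, is right.
- pad_face (a point): centre of the pad's face: a black disc of 26 mm diameter on a sprung steel stem in front of the far jaw, facing the seat, 61 mm above the worktop. The far jaw's face is 26 mm behind it when free; the jaw's top is at z = 78 mm.
- pull_short_centre (a point): beech drawer pull, upright, a plain block with a slightly narrower rounded ridge on top, 32 mm long (its x) x 34 mm (its y) x 50 mm tall, top ridge 22 mm wide over the last 8 mm; the point is its centre, half-way up (25 mm above its foot). Too short for the seat.
- pull_mid_centre (a point): beech drawer pull, upright, a plain block with a slightly narrower rounded ridge on top, 44 mm long (its x) x 34 mm (its y) x 50 mm tall, top ridge 22 mm wide over the last 8 mm; the point is its centre, half-way up (25 mm above its foot). This one fills the seat.
- pull_long_centre (a point): beech drawer pull, upright, a plain block with a slightly narrower rounded ridge on top, 56 mm long (its x) x 34 mm (its y) x 50 mm tall, top ridge 22 mm wide over the last 8 mm; the point is its centre, half-way up (25 mm above its foot). Too long for the seat.
- mug: orange plastic mug, 76 mm across, 95 mm tall, handle on its +y side; origin under its centre. A bystander.
- glue: white glue bottle, 44 mm across, 120 mm tall; origin under its centre. A bystander.
Not all that is in view belongs to the job. What is shaped like the part that bears pull_mid_centre but turquoise is not meant.

How it is judged:
On the way, in this order (a step that is already met when the one before it is completed fails the run):
1. the 44 mm pull stands upright in the seat (x of pull_mid_centre in the frame of seat between -0.005 and 0.005 m and y of pull_mid_centre in the frame of seat between -0.004 and 0.02 m and z of pull_mid_centre in the frame of seat between -0.004 and 0.004 m and angle between the x axis of pull_mid_centre and the x axis of seat, either way round below 0.12 rad and angle between pull_mid_centre's own z axis and vertical below 0.1 rad), for 0.2 s.
2. the pad presses the seated pull against the strip (x of pull_mid_centre in the frame of seat between -0.005 and 0.005 m and y of pull_mid_centre in the frame of seat between -0.004 and 0.003 m and z of pull_mid_centre in the frame of seat between -0.004 and 0.004 m and angle between the x axis of pull_mid_centre and the x axis of seat, either way round below 0.12 rad and angle between pull_mid_centre's own z axis and vertical below 0.1 rad and contact force between pad and pull_mid above 0.5 N), for 0.1 s.
At the end, for the whole second after the job is handed in: The 44 mm pull stands upright and square in the seat, within 5 mm of mid-way between the lips and less than 3 mm off the strip; the pad is pushed in by 4 to 11.5 mm of its 14 mm and presses the pull with over 2.5 N; the fingers still hold the levers squeezed (over 1 N on a lever, over 1 mm) (x of pull_mid_centre in the frame of seat between -0.005 and 0.005 m and y of pull_mid_centre in the frame of seat between -0.004 and 0.003 m and z of pull_mid_centre in the frame of seat between -0.004 and 0.004 m and angle between the x axis of pull_mid_centre and the x axis of seat, either way round below 0.12 rad and angle between pull_mid_centre's own z axis and vertical below 0.1 rad and value of joint pad between 0.004 and 0.0115 m and contact force between pad and pull_mid above 2.5 N and (contact force between the fingers and lever above 1 N or contact force between the fingers and lever_back above 1 N) and value of joint lever above 0.001 m); the arm keeps its last pose, push and grip.
It fails at once if the pad was driven (almost) all the way in: pull crushed (value of joint pad above 0.013 m).
It fails at once if the robot pushed the jaw, bar or pad by hand (contact force between any of the fingers, the arm and jaw above 2 N or contact force between any of the fingers, the arm and pad above 2 N).
It fails at once if another pull, the mug or the glue bottle was moved by more than 30 mm (distance of any of pull_short_centre, pull_long_centre, mug, glue from where it was at the start of the episode above 0.03 m).
It also fails if it takes over 64 s, if anything falls off the work surface, if the arm or the gripper's body presses on something with over 40 N, if the wrist force passes 120 N, or if a joint passes its speed limit or range.

ROBOT

A 7-joint arm with a two-finger parallel gripper is mounted at the origin on the work surface. World frame = base frame: x ahead of the robot, y to its left, z up, the work surface at z = 0. Lengths are in m, angles in rad, forces in N, time in s.
With the tool pointing down it reaches from about 0.425 to 0.925 m from the base axis. Payload 6.8 kg.
Tool frame: the origin (TCP) lies on the front face of the gripper's body, between the roots of the fingers; the fingertips stand 73 mm ahead of it and the grasp point (between the pads) lies 54 mm ahead of it; z points along the fingers, y is the line along which they close (so a half turn about z gives the same grasp; the last joint's range is limited). The gripper opens to 85 mm and grips with 20 to 120 N. Pads are 22 mm wide; open, the fingers measure 114 mm over their backs; the gripper's body (76 mm by 85 mm) begins 54 mm behind the grasp point. The pads swing forward as they close: fully open they stand 13 mm farther back than shut.
Start: joints at [1.098, 0.477, 0.022, 1.555, -0.011, 1.109, -0.083], TCP at [0.241, -0.631, 0.304] pointing down, gripper open.
Joint ranges: [-2.96, 2.96], [-0.34, 2.1], [-1.41, 1.46], [0.24, 2.44], [-1.37, 4.51], [0.17, 1.92], [-2.96, 2.96]. Speed limits (rad/s): [2.39, 2.39, 3.14, 3.14, 3.14, 3.14, 3.14].

INTERFACE

Orientations are given as a unit quaternion [w, x, y, z].
In Python, from station import bot, optics gives the robot as it stands.
- The arm moves only by the tool drive_tool, never from a script. Its argument "deltas" is a list of rows, each an object with "gripper": the closure in counts, from 0 (fully open) to 255 (shut); "offset": the shift along the tool's x, y, z in units of 1000 mm (1.0 is 1000 mm), a list of three; "angular": the turn, a rotation vector about the tool's x, y, z in units of 45 degrees (1.0 is 45 degrees), a list of three. In form: [{"gripper": gripper, "offset": [dx, dy, dz], "angular": [rx, ry, rz]}, ...]. A call has 1 to 5 rows; each row is the pose to reach, as a shift and turn from the pose commanded when the call began, along the tool's axes at that moment; what a row does not reach only later rows make up. A row lasts 1/10 s, in which the tool goes at most 50 mm and 8.59 degrees, less where a joint would pass 70% of its speed; a pose out of reach is approached as far as the arm can. A call with a number of a shift or a turn outside -1 to 1 is refused whole. A call with a gripper value outside its range is refused whole. The fingers move at their own pace and stop on an object; "grip_force" is the grip in N (left out, the last holds). Time passes only in rows, so rows that repeat a pose let the fingers close. It gives the time, the measured TCP pose, the force, the opening and the grip force at its end, in the units of the state.
- bot.get_obs(): the state, without advancing time (a new reading comes with each control period).
- optics.read_camera(name): name is "side" or "top" or "wrist"; returns the picture (480x640x3 uint8, blue, green, red); there is no depth.
- optics.camera_model(name): a dict with "fx", "fy", "cx", "cy" (pixels), "cam_to_world" (4x4, takes a point from camera to world coordinates). Camera axes: x right, y up, looking along -z (the intrinsics and any distortion apply to the point x, -y, -z); pixel columns grow to the right and rows downward; lengths in m; the calibration is good to about 2 mm. A picture is of the moment at which its call begins: read the wrist's pose just before it. camera_model takes no time and is no camera call; for the wrist camera it gives the pose at the moment of the call.
- bot.hand_in(): hands the job in; it is judged then, once.
The state is a dict: "t": time; "q": joint angles; "joint_vel": joint speeds; "joint_torque": joint torques, N m; "eef_pos": TCP position; "tool_rot": TCP orientation; "contact_force": force on the tool from outside, world axes, zero at the start; "torque": the same for the moment, N m; "gripper_width": opening from 0.0 (shut) to 1.0 (fully open); "grasp_force": force on a finger pad.
Only numpy, scipy, OpenCV 4.12 (cv2) and the standard library are available. Lean on these libraries where they do the work, as an engineer would, in place of code of your own. Each camera call takes 0.05 s, during which the arm holds its last target. There are 200 camera calls.

## Working session

There is one attempt and no reset: what is moved stays moved. The work goes in short steps, Python scripts to look and compute and a tool call to move; the robot and the scene stay as the last step left them, time stands still between calls to the robot, and variables do not carry over. Pictures are saved under pics/ and viewed, at most 10 in all, crops included, and the job is handed in when it is done.

Besides the shell and the picture viewer there is one more tool, called as a command line: name --argument value ..., lists and objects as JSON in quotes. drive_tool: Moves the arm, as the interface text tells. Its arguments: {"type":"object","properties":{"deltas":{"type":"array"},"grip_force":{"type":"number"}},"required":["deltas"]}

```bash
mkdir -p pics
python3 - <<'E'
from station import bot, optics
import cv2, numpy as np
o=bot.get_obs(); print(o)
for n in ("top","side"):
    cv2.imwrite(f"pics/{n}0.png",optics.read_camera(n)); m=optics.camera_model(n); print(n,m)
E
```

```text
{'t': 0.0, 'q': array([ 1.09788083,  0.47779829,  0.02232204,  1.55645621, -0.01155228,
        1.10931126, -0.08308119]), 'joint_vel': array([ 4.35472120e-04,  4.08151904e-04, -3.27300720e-05, -1.83544713e-05,
       -5.41528231e-04, -2.18532463e-03, -4.71971737e-05]), 'joint_torque': array([-1.00034072e-06, -5.96456122e+01,  1.60791814e+00, -2.81199878e+01,
        1.24719847e-02,  9.38360958e-03,  2.42095304e-06]), 'eef_pos': array([ 0.24067344, -0.6301358 ,  0.30292445]), 'tool_rot': array([-8.99481500e-04,  9.83406393e-01,  1.81413932e-01, -2.07957979e-04]), 'contact_force': array([-0.40237537, -0.91771177, -0.58522711]), 'torque': array([ 0.06032079,  0.05468625, -0.00374382]), 'grasp_force': 0.0, 'gripper_width': 1.0002937732457295}
top {'fx': 507.01688986569616, 'fy': 507.01688986569616, 'cx': 319.15745855001796, 'cy': 227.1570059837102, 'cam_to_world': array([[-0.01316822,  0.98646907, -0.16341778,  0.46241852],
       [-0.9998253 , -0.01082183,  0.01524017,  0.05902801],
       [ 0.01326548,  0.16358991,  0.98643924,  1.06979938],
       [ 0.        ,  0.        ,  0.        ,  1.        ]])}
side {'fx': 438.8111787022158, 'fy': 438.8111787022158, 'cx': 313.6080120447658, 'cy': 234.68511021966935, 'cam_to_world': array([[-0.82652493,  0.39333697, -0.40266932,  0.28412803],
       [-0.56280262, -0.56413561,  0.60415579,  0.51449714],
       [ 0.0104767 ,  0.72597317,  0.68764322,  0.61306493],
       [ 0.        ,  0.        ,  0.        ,  1.        ]])}
```

View pics/top0.png

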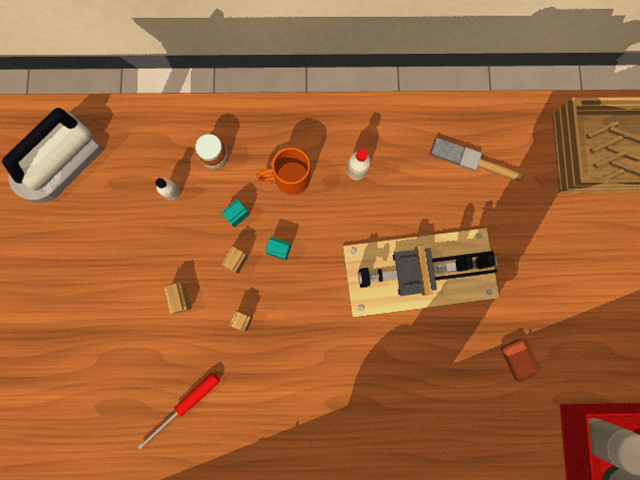

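View pics/side0.png

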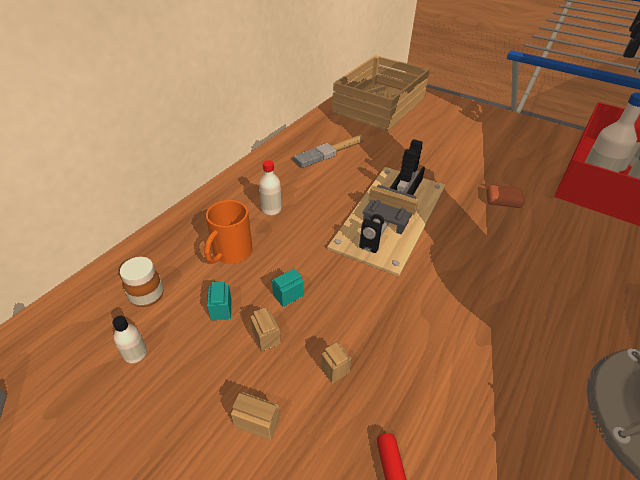

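Top view: there are three beech blocks, at (235,259), (176,298) and (240,320). The turquoise ones at (236,212) and (278,248) are decoys. The clamp board has corners at about (345,243), (488,229), (498,296) and (352,316). Its jaw is on the left at (363,277), its levers on the right at (480,263), and its strip at x≈426. Next I'll measure the blocks.

```bash
cat > h.py <<'E'
import numpy as np, cv2
from station import bot, optics
def ray(m,uv):
    T=m["cam_to_world"]; d=np.array([(uv[0]-m["cx"])/m["fx"],-(uv[1]-m["cy"])/m["fy"],-1.])
    return T[:3,3], T[:3,:3]@d
def onplane(m,uv,z):
    c,d=ray(m,uv); return c+d*(z-c[2])/d[2]
def proj(m,p):
    T=m["cam_to_world"]; q=T[:3,:3].T@(np.asarray(p)-T[:3,3])
    return np.array([m["cx"]-m["fx"]*q[0]/q[2], m["cy"]+m["fy"]*q[1]/q[2]])
E
python3 - <<'E'
from h import *
a=cv2.imread("pics/top0.png"); m=optics.camera_model("top")
hsv=cv2.cvtColor(a,cv2.COLOR_BGR2HSV)
for p in [(235,259),(176,298),(240,320),(280,350),(360,305),(412,250)]: print(p,hsv[p[1],p[0]])
mask=cv2.inRange(hsv,(13,60,110),(30,165,255))
n,l,s,c=cv2.connectedComponentsWithStats(mask)
for i in range(1,n):
    if s[i,4]>60 and s[i,0]<520 and s[i,1]>100:
        pts=np.argwhere(l==i)[:,::-1].astype(np.float32)
        w=np.array([onplane(m,p,0.04)[:2] for p in pts],np.float32)
        print(s[i],c[i].round(1),onplane(m,c[i],.04).round(3),cv2.minAreaRect(w))
for uv in [(345,243),(488,229),(498,296),(352,316)]: print(onplane(m,uv,.015).round(3))
A=a[235:340,155:260];B=a[220:325,340:500]
cv2.imwrite("pics/c1.png",cv2.resize(np.hstack([A,B]),None,fx=3,fy=3,interpolation=cv2.INTER_CUBIC))
E
```

```text
(235, 259) [ 17 157 210]
(176, 298) [ 17 149 198]
(240, 320) [ 16 154 210]
(280, 350) [ 12 191 174]
(360, 305) [ 16 120 168]
(412, 250) [ 18  77 103]
[ 57 112  33  56 202] [ 75.2 142. ] [0.82  0.554 0.04 ] ((0.8237323760986328, 0.5548149347305298), (0.056576021015644073, 0.12137504667043686), 83.09811401367188)
[ 37 128  21  21  76] [ 47.  137.6] [0.83  0.614 0.04 ] ((0.8290286660194397, 0.6140308380126953), (0.009479936212301254, 0.05358119308948517), 48.57932662963867)
[ 19 146  17  27 104] [ 26.4 160.7] [0.78  0.653 0.04 ] ((0.7866326570510864, 0.6516620516777039), (0.023146362975239754, 0.05819574370980263), 68.12931823730469)
[201 153  26  16  97] [215.  164.2] [0.769 0.26  0.04 ] ((0.7728164196014404, 0.25952374935150146), (0.025205809623003006, 0.05534414201974869), 18.0672664642334)
[347 152  24  29 328] [357.3 168.1] [ 0.758 -0.039  0.04 ] ((0.7612606287002563, -0.039739593863487244), (0.04647209495306015, 0.05944705009460449), 75.96894073486328)
[478 158  44  22 366] [498.9 169.2] [ 0.753 -0.338  0.04 ] ((0.7527067065238953, -0.33759528398513794), (0.09365565329790115, 0.01
[... 750 characters left out ...]
04 ] ((0.5567670464515686, -0.2109440714120865), (0.006955085322260857, 0.04652919992804527), 8.00455093383789)
[434 267  60  10 190] [460.9 271.6] [ 0.538 -0.244  0.04 ] ((0.5393990874290466, -0.25008487701416016), (0.008022863417863846, 0.12221843004226685), 6.349100589752197)
[165 283  23  31 459] [175.1 298. ] [0.492 0.334 0.04 ] ((0.49250176548957825, 0.33379852771759033), (0.05782155692577362, 0.03484077751636505), 15.676332473754883)
[230 311  21  20 271] [239.5 320.6] [0.446 0.205 0.04 ] ((0.44583019614219666, 0.20459982752799988), (0.033717501908540726, 0.03220081701874733), 67.8719711303711)
[ 0.603 -0.011  0.015]
[ 0.629 -0.315  0.015]
[ 0.489 -0.326  0.015]
[ 0.452 -0.022  0.015]
```

View pics/c1.png

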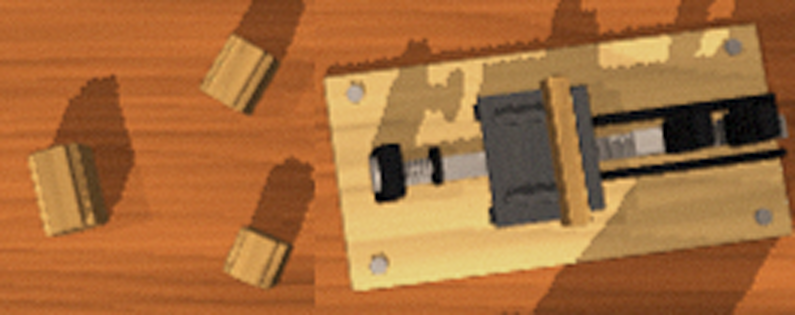

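The three beech candidates by measured footprint are:
- (233,259): 43×33 mm
- (175,298): 58×35 mm
- (240,320): 34×32 mm

The one at (233,259) is the 44 mm pull, at about (0.570, 0.218) with its long axis at yaw ≈ −30°. The clamp's x axis is at yaw ≈ +6.5°. I'll fly via the clamp for a wrist view and then on to the pull.

```bash
cat >> h.py <<'E'
from scipy.spatial.transform import Rotation as R
def pose():
    o=bot.get_obs(); q=o["tool_rot"]; return o,R.from_quat([q[1],q[2],q[3],q[0]])
def goal(p,yaw_deg):
    "tool-frame offset (m) and angular (45deg units) to TCP p, tool pointing down, tool y at yaw_deg"
    o,r=pose(); y=np.deg2rad(yaw_deg); ty=np.array([np.cos(y),np.sin(y),0]); tz=np.array([0,0,-1.]); tx=np.cross(ty,tz)
    g=R.from_matrix(np.c_[tx,ty,tz])
    print("t",round(o["t"],2),"off",r.inv().apply(np.asarray(p)-o["eef_pos"]).round(4),"ang",((r.inv()*g).as_rotvec()/(np.pi/4)).round(4),
      "pos",o["eef_pos"].round(4),"f",o["contact_force"].round(1),"w",round(o["gripper_width"],3),"gf",round(o["grasp_force"],1))
E
python3 -c "
from h import *
goal((.54,-.15,.36),-30.5)"
```

```text
t 0.1 off [ 0.451  -0.3419 -0.0565] ang [-2.100e-03 -6.000e-04 -8.577e-01] pos [ 0.2407 -0.6302  0.303 ] f [0.2 0.4 0.1] w 0.996 gf 0.0
```

drive_tool --deltas '[{"gripper": 0,"offset": [0.038,-0.029,-0.005],"angular": [0,0,0]},{"gripper": 0,"offset": [0.076,-0.057,-0.015],"angular": [0,0,0]},{"gripper": 0,"offset": [0.114,-0.086,-0.03],"angular": [0,0,0]},{"gripper": 0,"offset": [0.152,-0.115,-0.04],"angular": [0,0,0]},{"gripper": 0,"offset": [0.19,-0.144,-0.05],"angular": [0,0,0]}]'

```text
t: 0.6
eef_pos: [0.3675, -0.4264, 0.3541]
tool_rot: [-0.0, 0.983, 0.181, -0.0]
contact_force: [1.2, -0.1, -0.4]
gripper_width: 0.999
grasp_force: 0.0
```

drive_tool --deltas '[{"gripper": 0,"offset": [0.038,-0.029,0],"angular": [0,0,-0.17]},{"gripper": 0,"offset": [0.076,-0.057,0],"angular": [0,0,-0.34]},{"gripper": 0,"offset": [0.114,-0.086,0],"angular": [0,0,-0.51]},{"gripper": 0,"offset": [0.152,-0.115,0],"angular": [0,0,-0.68]},{"gripper": 0,"offset": [0.19,-0.144,0],"angular": [0,0,-0.85]}]'

```text
t: 1.1
eef_pos: [0.4935, -0.2242, 0.3537]
tool_rot: [-0.0, 0.868, 0.496, -0.0]
contact_force: [1.5, -0.6, -0.4]
gripper_width: 0.998
grasp_force: 0.0
```

```bash
python3 -c "
from h import *
goal((.54,-.15,.36),-30.5)"
```

```text
t 1.1 off [ 0.0875  0.0023 -0.0063] ang [-0.0004  0.0003 -0.001 ] pos [ 0.4935 -0.2242  0.3537] f [ 1.5 -0.6 -0.4] w 0.998 gf 0.0
```

drive_tool --deltas '[{"gripper": 0,"offset": [0.045,0,0],"angular": [0,0,0]},{"gripper": 0,"offset": [0.087,0,0],"angular": [0,0,0]},{"gripper": 0,"offset": [0.087,0,0],"angular": [0,0,0]}]'

```text
t: 1.4
eef_pos: [0.5401, -0.1442, 0.3538]
tool_rot: [-0.001, 0.867, 0.498, 0.001]
contact_force: [-0.2, -0.1, 0.3]
gripper_width: 1.002
grasp_force: 0.0
```

Run:
```python
from h import *
import pickle
m=optics.camera_model("wrist"); a=optics.read_camera("wrist"); cv2.imwrite("pics/w1.png",a); pickle.dump(m,open("w1.pkl","wb"))
print(m["cam_to_world"].round(3),m["fx"])
print(proj(m,(.57,.218,.05)), proj(m,(.54,-.15,.04)))
```

```text
[[ 0.864  0.48   0.152  0.58 ]
 [-0.503  0.824  0.26  -0.077]
 [-0.    -0.301  0.954  0.424]
 [ 0.     0.     0.     1.   ]] 414.82977258315384
[  81.65912738 -276.80134554] [315.80165074 202.79267803]
```

View pics/w1.png

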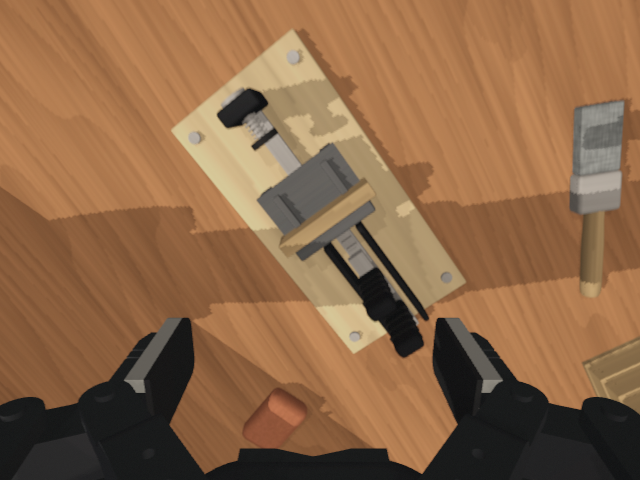

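The wrist view shows the clamp whole: strip top from about (281,243) to (372,186), lever tops at about (378,297) and (405,338), board corners at (295,30), (173,130), (353,352) and (466,282). Next I'll fit the strip and board.

```bash
python3 - <<'E'
from h import *
import pickle
a=cv2.imread("pics/w1.png"); m=pickle.load(open("w1.pkl","rb")); hsv=cv2.cvtColor(a,cv2.COLOR_BGR2HSV)
def rectw(l,z):
    pts=np.argwhere(l)[:,::-1]; w=np.array([onplane(m,p,z)[:2] for p in pts],np.float32); return cv2.minAreaRect(w)
mask=cv2.inRange(hsv,(15,60,80),(30,255,255)); mask[320:]=0
roi=np.zeros_like(mask); cv2.fillPoly(roi,[np.array([(272,240),(365,172),(384,188),(292,262)])],255)
sm=mask&roi; print("strip",rectw(sm>0,.062), (sm>0).sum())
E
python3 - <<'E'
import sys; sys.path.insert(0,'.')
from h import *
import pickle
a=cv2.imread("pics/w1.png"); m=pickle.load(open("w1.pkl","rb"))
quad=[(295,30),(173,130),(353,352),(466,282)]
for z in (.012,.018):
    w=[onplane(m,p,z)[:2] for p in quad]; print(z,np.round(w,4).tolist(),[round(float(np.linalg.norm(w[i]-w[i-1])),4) for i in range(4)], np.mean(w,0).round(4))
print([np.round(onplane(m,p,.062),4).tolist() for p in [(281,243),(367,180),(285,252),(375,190)]])
c=cv2.resize(a[130:370,220:460],None,fx=2.5,fy=2.5,interpolation=cv2.INTER_CUBIC); cv2.imwrite("pics/c2.png",c)
E
```

```text
strip ((0.5454074740409851, -0.16042697429656982), (0.10755190998315811, 0.0283450148999691), 9.730033874511719) 2648
0.012 [[0.6001, -0.0095], [0.4544, -0.0248], [0.487, -0.326], [0.633, -0.3115]] [0.3038, 0.1465, 0.3029, 0.1467] [ 0.5436 -0.1679]
0.018 [[0.5998, -0.0104], [0.4563, -0.0256], [0.4883, -0.3224], [0.6322, -0.308]] [0.2993, 0.1444, 0.2985, 0.1446] [ 0.5442 -0.1666]
[[0.4959, -0.1622, 0.062], [0.5911, -0.1508, 0.062], [0.4946, -0.1715, 0.062], [0.593, -0.1621, 0.062]]
```

View pics/c2.png

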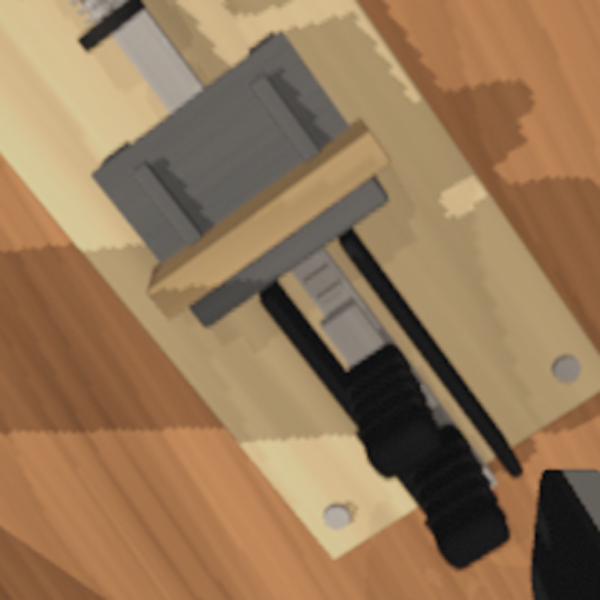

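```bash
cat >> h.py <<'E'
C0=np.array([.5433,-.1585,0]); CY=np.deg2rad(6.1)
CR=np.array([[np.cos(CY),-np.sin(CY),0],[np.sin(CY),np.cos(CY),0],[0,0,1]])
def toclamp(p): return CR.T@(np.asarray(p)-C0)
def fromclamp(p): return C0+CR@np.asarray(p)
E
python3 - <<'E'
from h import *
import pickle
m=pickle.load(open("w1.pkl","rb")); t=optics.camera_model("top")
f=lambda u,v:(220+u/2.5,130+v/2.5)
for n,uv,z in [("floor L",f(95,175),.036),("floor R",f(275,35),.036),("floor/strip",f(200,238),.036),("floor/strip",f(330,150),.036),("strip fl",f(150,290),.062),("strip fr",f(370,129),.062),("strip br",f(388,158),.062),
 ("lipL",f(140,165),.042),("lipR",f(258,80),.042),("back lever top end",f(508,540),.125),("back lever top end",f(460,567),.125)]:
    print(n,(toclamp(onplane(m,uv,z))*1000).round(1))
# top cam crop c1: x=340+(u-315)/3, y=220+v/3
g=lambda u,v:(340+(u-315)/3,220+v/3)
for n,uv,z in [("strip fl",g(560,222),.062),("strip fr",g(541,78),.062),("floor L",g(492,226),.036),("floor R",g(476,97),.036),("lever",g(775,95),.125)]:
    print("top",n,(toclamp(onplane(t,uv,z))*1000).round(1))
E
```

```text
floor L [-45.5  42.8  36. ]
floor R [39.8 44.5 36. ]
floor/strip [-28.2  -0.7  36. ]
floor/strip [31.9 -2.2 36. ]
strip fl [-50.   -0.4  62. ]
strip fr [48.2  0.9 62. ]
strip br [ 47.6 -11.3  62. ]
lipL [-28.2  36.3  42. ]
lipR [25.6 35.7 42. ]
back lever top end [   8.3 -124.7  125. ]
back lever top end [  -9.8 -124.   125. ]
top strip fl [-49.7   6.4  62. ]
top strip fr [46.3  4.5 62. ]
top floor L [-46.7  46.9  36. ]
top floor R [41.3 45.1 36. ]
top lever [  11.9 -126.4  125. ]
```

```bash
cat >> h.py <<'E'
C0=fromclamp((-.0012,.0005,0))
E
python3 -c "
from h import *
goal((.545,.16,.24),-30.5)"
```

```text
t 1.45 off [ 0.2682 -0.1507  0.114 ] ang [-0.0011 -0.0015  0.0004] pos [ 0.5388 -0.1478  0.3535] f [-0.5 -0.8 -0.6] w 1.0 gf 0.0
```

drive_tool --deltas '[{"gripper": 0,"offset": [0.042,-0.023,0.01],"angular": [0,0,0]},{"gripper": 0,"offset": [0.084,-0.046,0.02],"angular": [0,0,0]},{"gripper": 0,"offset": [0.126,-0.069,0.03],"angular": [0,0,0]},{"gripper": 0,"offset": [0.168,-0.092,0.045],"angular": [0,0,0]},{"gripper": 0,"offset": [0.208,-0.115,0.06],"angular": [0,0,0]}]'

```text
t: 1.95
eef_pos: [0.5455, 0.0864, 0.2934]
tool_rot: [0.0, 0.87, 0.493, -0.0]
contact_force: [1.0, 0.6, 0.6]
gripper_width: 0.997
grasp_force: 0.0
```

drive_tool --deltas '[{"gripper": 0,"offset": [0.03,-0.018,0.027],"angular": [0,0,0]},{"gripper": 0,"offset": [0.06,-0.036,0.054],"angular": [0,0,0]},{"gripper": 0,"offset": [0.06,-0.036,0.054],"angular": [0,0,0]},{"gripper": 0,"offset": [0.06,-0.036,0.054],"angular": [0,0,0]}]'

```text
t: 2.35
eef_pos: [0.5452, 0.1554, 0.239]
tool_rot: [0.0, 0.87, 0.494, -0.001]
contact_force: [0.0, -0.6, 0.3]
gripper_width: 0.999
grasp_force: 0.0
```

Run:
```python
from h import *
import pickle
m=optics.camera_model("wrist"); a=optics.read_camera("wrist"); cv2.imwrite("pics/w2.png",a); pickle.dump(m,open("w2.pkl","wb"))
hsv=cv2.cvtColor(a,cv2.COLOR_BGR2HSV)
mask=cv2.inRange(hsv,(15,40,100),(30,170,255))
n,l,s,c=cv2.connectedComponentsWithStats(mask)
for i in range(1,n):
    if s[i,4]>800:
        pts=np.argwhere(l==i)[:,::-1].astype(np.float32)
        w=np.array([onplane(m,p,0.042)[:2] for p in pts],np.float32)
        print(s[i],c[i].round(1),onplane(m,c[i],.042).round(4),cv2.minAreaRect(w))
print(proj(m,(.57,.218,.05)))
goal((.545,.16,.24),-30.5)
```

```text
[  29    0   80   67 3047] [63.7 26.4] [0.4844 0.3349 0.042 ] ((0.48821836709976196, 0.3372340202331543), (0.04933704063296318, 0.024196043610572815), 14.994614601135254)
[  65    0   90   79 2782] [107.6  37.1] [0.5026 0.3175 0.042 ] ((0.5020924210548401, 0.3150005638599396), (0.059396982192993164, 0.022236596792936325), 14.633001327514648)
[ 259   97   74   57 4079] [295.7 124.7] [0.571  0.2196 0.042 ] ((0.5707212686538696, 0.2191532403230667), (0.03339657187461853, 0.0452190563082695), 59.218082427978516)
[ 120  204   75   62 3030] [153.7 237.1] [0.4509 0.2064 0.042 ] ((0.45353177189826965, 0.206658735871315), (0.040272388607263565, 0.048965297639369965), 66.3934097290039)
[ 325  364  133  101 5202] [392.4 415.4] [ 0.5216 -0.0052  0.042 ] ((0.5203312635421753, -0.01751372590661049), (0.10294672846794128, 0.06749508529901505), 6.291029930114746)
[295.10973626 128.44766784]
t 2.4 off [ 0.0043 -0.0036 -0.0002] ang [ 0.0004  0.0017 -0.0099] pos [0.5458 0.1545 0.2398] f [-0.   0.2  0.5] w 0.999 gf 0.0
```

View pics/w2.png

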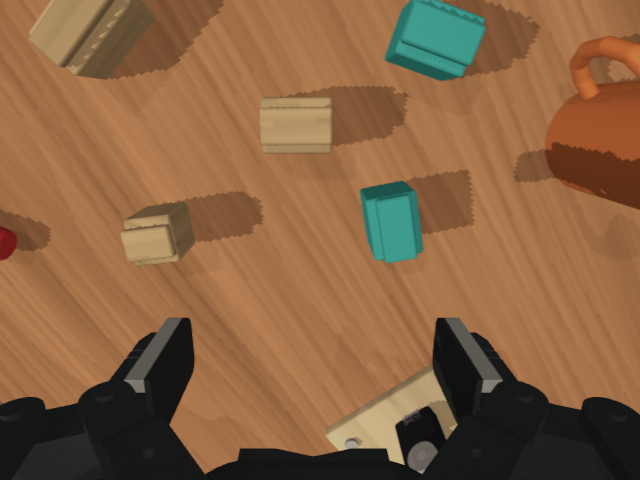

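The wrist view shows the 44 mm beech pull at (296,125), measured 45×33 mm, parallel to the fingers. The short one is at (154,237), the long one is at the top left, and the turquoise decoys are at (437,38) and (392,222). I'll approach (0.571, 0.219).

```bash
python3 -c "
from h import *
goal((.571,.2192,.15),-30.8)"
```

```text
t 2.4 off [ 0.0686 -0.0117  0.0897] ang [ 0.0004  0.0017 -0.0032] pos [0.5458 0.1545 0.2398] f [-0.   0.2  0.5] w 0.999 gf 0.0
```

drive_tool --deltas '[{"gripper": 0,"offset": [0.035,-0.006,0.02],"angular": [0,0,0]},{"gripper": 0,"offset": [0.0685,-0.012,0.05],"angular": [0,0,0]},{"gripper": 0,"offset": [0.0685,-0.012,0.088],"angular": [0,0,0]},{"gripper": 0,"offset": [0.0685,-0.012,0.088],"angular": [0,0,0]},{"gripper": 0,"offset": [0.0685,-0.012,0.088],"angular": [0,0,0]}]'

```text
t: 2.9
eef_pos: [0.571, 0.2188, 0.1526]
tool_rot: [0.001, 0.87, 0.492, -0.001]
contact_force: [-0.1, -0.3, 0.8]
gripper_width: 1.002
grasp_force: 0.0
```

Run:
```python
from h import *
goal((.571,.2192,.087),-30.8)
m=optics.camera_model("wrist"); a=optics.read_camera("wrist"); hsv=cv2.cvtColor(a,cv2.COLOR_BGR2HSV)
mask=cv2.inRange(hsv,(15,40,100),(30,170,255)); n,l,s,c=cv2.connectedComponentsWithStats(mask)
for i in range(1,n):
    if s[i,4]>800:
        pts=np.argwhere(l==i)[:,::-1].astype(np.float32)
        for z in (.05,.042): print(s[i],onplane(m,c[i],z).round(4),cv2.minAreaRect(np.array([onplane(m,p,z)[:2] for p in pts],np.float32)))
print(proj(m,(.571,.2192,.05)))
cv2.imwrite("pics/w3.png",a)
```

```text
t 2.9 off [ 0.0004 -0.0003  0.0656] ang [ 0.0008  0.0019 -0.005 ] pos [0.571  0.2188 0.1526] f [-0.1 -0.3  0.8] w 1.002 gf 0.0
[    0    75   128   147 12472] [0.5136 0.3288 0.05  ] ((0.5069185495376587, 0.3289739489555359), (0.06652894616127014, 0.04225277900695801), 14.950782775878906)
[    0    75   128   147 12472] [0.509  0.3308 0.042 ] ((0.5020568370819092, 0.3309788405895233), (0.0696241706609726, 0.04421853646636009), 14.950787544250488)
[ 263  224   97   89 7117] [0.5745 0.2255 0.05  ] ((0.5757055282592773, 0.22745339572429657), (0.04202079772949219, 0.04360634461045265), 59.0028190612793)
[ 263  224   97   89 7117] [0.5728 0.2227 0.042 ] ((0.5740440487861633, 0.22473496198654175), (0.043975893408060074, 0.04563503712415695), 59.00336456298828)
[311.79148285 289.09861235]
```

View pics/w3.png

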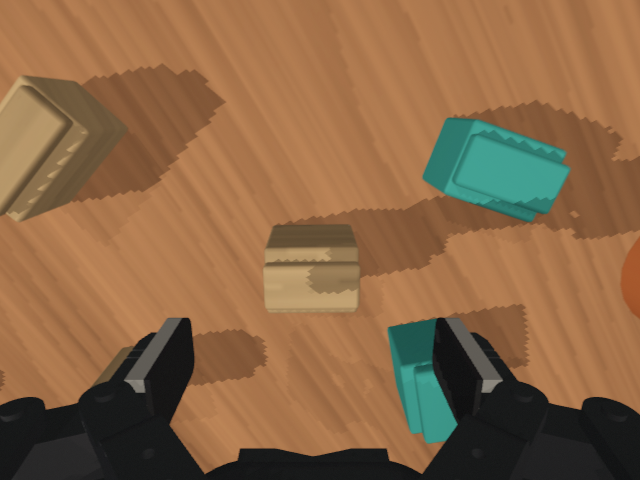

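Ridge centre is at about (311,287), against a predicted (312,289), so the tool is aligned. Descend and grasp.

drive_tool --deltas '[{"gripper": 0,"offset": [0,0,0.035],"angular": [0,0,0]},{"gripper": 0,"offset": [0,0,0.065],"angular": [0,0,0]},{"gripper": 0,"offset": [0,0,0.065],"angular": [0,0,0]},{"gripper": 100,"offset": [0,0,0.065],"angular": [0,0,0]},{"gripper": 255,"offset": [0,0,0.065],"angular": [0,0,0]}]' --grip_force 35

```text
t: 3.45
eef_pos: [0.5719, 0.2214, 0.0896]
tool_rot: [0.0, 0.87, 0.493, 0.002]
contact_force: [-0.4, 0.1, -0.0]
gripper_width: 0.691
grasp_force: 0.0
```

drive_tool --deltas '[{"gripper": 255,"offset": [0,0,0],"angular": [0,0,0]},{"gripper": 255,"offset": [0,0,0],"angular": [0,0,0]},{"gripper": 255,"offset": [0,0,0],"angular": [0,0,0]},{"gripper": 255,"offset": [0,0,0],"angular": [0,0,0]},{"gripper": 255,"offset": [0,0,0],"angular": [0,0,0]}]'

```text
t: 3.95
eef_pos: [0.5717, 0.2216, 0.0892]
tool_rot: [0.0, 0.87, 0.493, 0.002]
contact_force: [-0.7, -0.9, 9.1]
gripper_width: 0.509
grasp_force: 36.7
```

Grasped, at 43 mm width. Lift and carry to the seat.

drive_tool --deltas '[{"gripper": 255,"offset": [0,0,-0.04],"angular": [0,0,0]},{"gripper": 255,"offset": [0,0,-0.08],"angular": [0,0,0]},{"gripper": 255,"offset": [0,0,-0.115],"angular": [0,0,0]},{"gripper": 255,"offset": [0,0,-0.115],"angular": [0,0,0]}]'

```text
t: 4.35
eef_pos: [0.5728, 0.2228, 0.2081]
tool_rot: [0.001, 0.87, 0.494, 0.005]
contact_force: [0.8, 1.0, 0.5]
gripper_width: 0.514
grasp_force: 35.9
```

```bash
python3 -c "
from h import *
g=fromclamp((0,.022,.2)); print(g); goal(g,6.1)"
```

```text
[ 0.53971585 -0.13625491  0.2       ]
t 4.35 off [-0.3253  0.1557  0.0063] ang [ 0.0108 -0.0078 -0.8211] pos [0.5728 0.2228 0.2081] f [0.8 1.  0.5] w 0.514 gf 35.9
```

drive_tool --deltas '[{"gripper": 255,"offset": [-0.04,0.0195,0],"angular": [0,0,-0.164]},{"gripper": 255,"offset": [-0.08,0.039,0],"angular": [0,0,-0.328]},{"gripper": 255,"offset": [-0.12,0.0585,0],"angular": [0,0,-0.492]},{"gripper": 255,"offset": [-0.16,0.078,0],"angular": [0,0,-0.656]},{"gripper": 255,"offset": [-0.2,0.097,0],"angular": [0,0,-0.82]}]'

```text
t: 4.85
eef_pos: [0.5505, -0.0021, 0.2019]
tool_rot: [0.0, 0.667, 0.745, -0.0]
contact_force: [0.2, -0.4, 0.1]
gripper_width: 0.509
grasp_force: 35.8
```

```bash
python3 -c "
from h import *
g=fromclamp((0,.022,.2)); goal(g,6.1)"
```

```text
t 4.85 off [-0.1322 -0.0256  0.0019] ang [0.     0.0004 0.0059] pos [ 0.5505 -0.0021  0.2019] f [ 0.2 -0.4  0.1] w 0.509 gf 35.8
```

drive_tool --deltas '[{"gripper": 255,"offset": [-0.042,-0.008,0],"angular": [0,0,0]},{"gripper": 255,"offset": [-0.085,-0.016,0],"angular": [0,0,0]},{"gripper": 255,"offset": [-0.127,-0.024,0],"angular": [0,0,0]},{"gripper": 255,"offset": [-0.127,-0.024,0],"angular": [0,0,0]},{"gripper": 255,"offset": [-0.127,-0.024,0],"angular": [0,0,0]}]'

```text
t: 5.35
eef_pos: [0.5401, -0.1303, 0.2017]
tool_rot: [-0.0, 0.67, 0.742, -0.0]
contact_force: [0.1, 1.1, -0.6]
gripper_width: 0.509
grasp_force: 35.8
```

Run:
```python
from h import *
import pickle
g=fromclamp((0,.022,.165)); goal(g,6.1)
m=optics.camera_model("wrist"); a=optics.read_camera("wrist"); cv2.imwrite("pics/w4.png",a); pickle.dump(m,open("w4.pkl","wb"))
for p in [(-.05,0,.062),(.05,0,.062),(-.024,.044,.036),(.024,.044,.036),(0,.017,.086)]: print(p,proj(m,fromclamp(p)).round(1))
```

```text
t 5.35 off [-0.0059 -0.001   0.0367] ang [-0.0004  0.     -0.0048] pos [ 0.5401 -0.1303  0.2017] f [ 0.1  1.1 -0.6] w 0.509 gf 35.8
(-0.05, 0, 0.062) [221.3 308.2]
(0.05, 0, 0.062) [400.5 307.7]
(-0.024, 0.044, 0.036) [269.7 219.9]
(0.024, 0.044, 0.036) [351.7 219.6]
(0, 0.017, 0.086) [310.5 299. ]
```

View pics/w4.png

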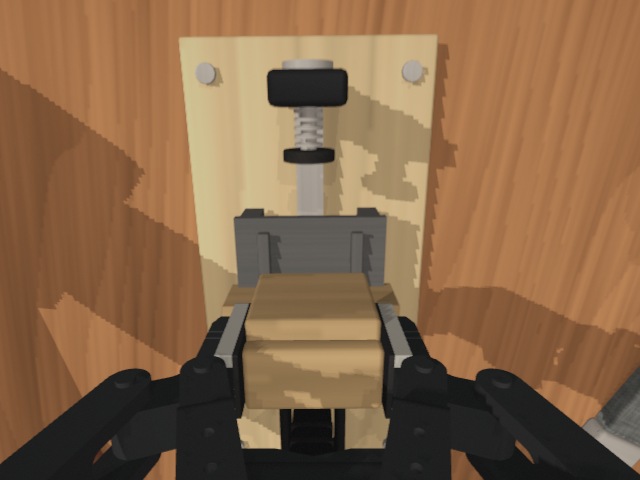

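The pull hangs square above the seat. The lips' inner edges are at about u=270 and 351, against a prediction of 270 and 352. Next I'll measure the pull's foot edges for the x offset.

Run:
```python
from h import *
import pickle
a=cv2.imread("pics/w4.png"); m=pickle.load(open("w4.pkl","rb")); hsv=cv2.cvtColor(a,cv2.COLOR_BGR2HSV); g=a.astype(int)
for v in (276,280,290,300): 
    s=np.abs(np.diff(g[v,235:400].sum(1))); idx=np.argsort(s)[-6:]; print(v,sorted((idx+235).tolist()), g[v,235:400:8].sum(1).tolist())
for v in (225,235,245,255): 
    s=np.abs(np.diff(g[v,228:395].sum(1))); idx=np.argsort(s)[-8:]; print(v,sorted((idx+228).tolist()))
print("col310",[(v,int(g[v,310].sum())) for v in range(208,284,2)])
for z in (.036,.042,.111,.13): print(z,[proj(m,fromclamp((0,y,z))).round(1).tolist() for y in (.017,.037,.044)])
```

```text
276 [236, 237, 258, 368, 383, 384] [395, 274, 273, 290, 273, 284, 288, 290, 288, 286, 291, 298, 296, 296, 293, 296, 280, 272, 270, 403, 400]
280 [236, 237, 257, 369, 383, 384] [391, 273, 269, 330, 301, 299, 300, 297, 297, 296, 297, 297, 299, 298, 297, 300, 302, 276, 276, 403, 399]
290 [254, 256, 368, 370, 392, 393] [296, 297, 295, 288, 290, 287, 287, 288, 286, 285, 285, 281, 282, 280, 280, 279, 278, 275, 289, 288, 400]
300 [251, 373, 377, 395, 396, 397] [302, 298, 299, 288, 286, 286, 287, 286, 285, 282, 284, 282, 281, 281, 278, 277, 276, 252, 213, 212, 227]
225 [232, 233, 234, 289, 329, 385, 386, 387]
235 [233, 234, 267, 269, 362, 372, 385, 386]
245 [234, 235, 267, 268, 361, 362, 384, 385]
255 [234, 235, 236, 268, 349, 361, 384, 385]
col310 [(208, 458), (210, 458), (212, 477), (214, 458), (216, 208), (218, 261), (220, 273), (222, 273), (224, 272), (226, 271), (228, 269), (230, 275), (232, 272), (234, 274), (236, 279), (238, 272), (240, 278), (242, 277), (244, 272), (246, 278), (248, 278), (250, 280), (252, 278), (254, 277), (256, 277), (258, 275), (260, 272), (262, 276), (264, 276), (266, 273), (268, 268), (270, 271), (272, 271), (274, 265), (276, 284), (278, 297), (280, 299), (282, 298)]
0.036 [[310.9, 262.9], [310.8, 231.2], [310.7, 219.7]]
0.042 [[310.9, 266.5], [310.7, 234.1], [310.7, 222.4]]
0.111 [[310.2, 324.3], [310.0, 281.7], [309.9, 266.1]]
0.13 [[309.9, 348.4], [309.6, 301.8], [309.5, 284.7]]
```

Add to h.py:
```python
C0=fromclamp((-.0007,.0022,0))
```

```text
(no output)
```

drive_tool --deltas '[{"gripper": 255,"offset": [-0.002,-0.002,0],"angular": [0,0,0]},{"gripper": 255,"offset": [-0.002,-0.002,0.03],"angular": [0,0,0]},{"gripper": 255,"offset": [-0.002,-0.002,0.055],"angular": [0,0,0]},{"gripper": 255,"offset": [-0.002,-0.002,0.065],"angular": [0,0,0]},{"gripper": 255,"offset": [-0.002,-0.002,0.065],"angular": [0,0,0]}]'

```text
t: 5.9
eef_pos: [0.5381, -0.13, 0.1358]
tool_rot: [-0.001, 0.668, 0.744, -0.0]
contact_force: [1.2, -0.1, 0.4]
gripper_width: 0.512
grasp_force: 35.9
```

Run:
```python
from h import *
import pickle
g=fromclamp((0,.022,.1253)); goal(g,6.1); print((toclamp(pose()[0]["eef_pos"])*1000).round(1))
m=optics.camera_model("wrist"); a=optics.read_camera("wrist"); cv2.imwrite("pics/w5.png",a[130:430,120:520].repeat(2,0).repeat(2,1)); pickle.dump(m,open("w5.pkl","wb"))
for p in [(-.05,0,.062),(.05,0,.062),(-.024,.044,.036),(.024,.044,.036),(-.022,.037,.047),(.022,.037,.047)]: print(p,proj(m,fromclamp(p)).round(1), ((proj(m,fromclamp(p))-[120,130])*2).round(0))
```

```text
t 5.9 off [-0.0042  0.0003  0.0105] ang [-0.0031 -0.0016  0.0015] pos [ 0.5381 -0.13    0.1358] f [ 1.2 -0.1  0.4] w 0.512 gf 35.9
[ -0.3  26.1 135.8]
(-0.05, 0, 0.062) [190.1 378.5] [140. 497.]
(0.05, 0, 0.062) [436.6 379.2] [633. 498.]
(-0.024, 0.044, 0.036) [258.2 255. ] [276. 250.]
(0.024, 0.044, 0.036) [369.  255.2] [498. 250.]
(-0.022, 0.037, 0.047) [260.3 279.9] [281. 300.]
(0.022, 0.037, 0.047) [366.9 280.1] [494. 300.]
```

View pics/w5.png

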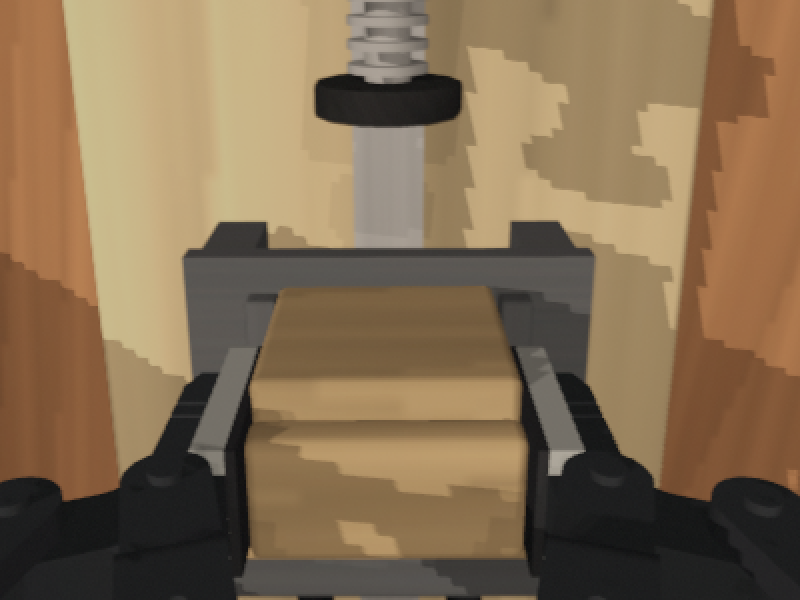

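Foot edges in the crop are u 277–495 (centre 386). The lips are centred at 388–389, so it is within 0.6 mm. Lower it the rest of the way.

drive_tool --deltas '[{"gripper": 255,"offset": [-0.003,0.0005,0],"angular": [0,0,0]},{"gripper": 255,"offset": [-0.003,0.0005,0.005],"angular": [0,0,0]},{"gripper": 255,"offset": [-0.003,0.0005,0.009],"angular": [0,0,0]},{"gripper": 255,"offset": [-0.003,0.0005,0.0105],"angular": [0,0,0]},{"gripper": 255,"offset": [-0.003,0.0005,0.0105],"angular": [0,0,0]}]'

```text
t: 6.45
eef_pos: [0.5394, -0.1342, 0.1262]
tool_rot: [-0.0, 0.669, 0.743, -0.0]
contact_force: [0.2, -0.7, 0.0]
gripper_width: 0.51
grasp_force: 35.9
```

drive_tool --deltas '[{"gripper": 255,"offset": [0,0,0.001],"angular": [0,0,0]},{"gripper": 255,"offset": [0,0,0.0015],"angular": [0,0,0]},{"gripper": 255,"offset": [0,0,0.0015],"angular": [0,0,0]}]'

```text
t: 6.75
eef_pos: [0.5397, -0.1342, 0.1253]
tool_rot: [0.0, 0.669, 0.743, -0.0]
contact_force: [-1.4, 0.2, 4.2]
gripper_width: 0.511
grasp_force: 36.4
```

Contact at the expected height. Release and rise.

drive_tool --deltas '[{"gripper": 110,"offset": [0,0,0],"angular": [0,0,0]},{"gripper": 80,"offset": [0,0,0],"angular": [0,0,0]},{"gripper": 60,"offset": [0,0,0],"angular": [0,0,0]},{"gripper": 40,"offset": [0,0,0],"angular": [0,0,0]},{"gripper": 40,"offset": [0,0,0],"angular": [0,0,0]}]'

```text
t: 7.25
eef_pos: [0.5396, -0.1342, 0.1248]
tool_rot: [-0.0, 0.669, 0.743, 0.0]
contact_force: [0.5, 0.2, 0.1]
gripper_width: 0.839
grasp_force: 0.0
```

drive_tool --deltas '[{"gripper": 30,"offset": [0,0,-0.01],"angular": [0,0,0]},{"gripper": 30,"offset": [0,0,-0.03],"angular": [0,0,0]},{"gripper": 0,"offset": [0,0,-0.07],"angular": [0,0,0]},{"gripper": 0,"offset": [0,0,-0.12],"angular": [0,0,0]},{"gripper": 0,"offset": [0,0,-0.12],"angular": [0,0,0]}]'

```text
t: 7.75
eef_pos: [0.5432, -0.134, 0.2521]
tool_rot: [0.005, 0.669, 0.743, 0.003]
contact_force: [1.1, 0.5, -0.5]
gripper_width: 1.003
grasp_force: 0.0
```

Run:
```python
from h import *
import pickle
m=optics.camera_model("wrist"); a=optics.read_camera("wrist"); cv2.imwrite("pics/w6.png",a); pickle.dump(m,open("w6.pkl","wb"))
for p in [(-.05,0,.062),(.05,0,.062),(-.022,.034,.078),(.022,.034,.078),(-.022,.006,.086),(.022,.006,.086),(0,-.1,.125)]: print(p,proj(m,fromclamp(p)).round(1))
goal(fromclamp((0,-.1,.24)),-83.9)
```

```text
(-0.05, 0, 0.062) [227.8 264.4]
(0.05, 0, 0.062) [377.3 263.8]
(-0.022, 0.034, 0.078) [265.7 221.4]
(0.022, 0.034, 0.078) [338.2 221.2]
(-0.022, 0.006, 0.086) [266.  269.3]
(0.022, 0.006, 0.086) [338.2 268.9]
(0, -0.1, 0.125) [302.8 458. ]
t 7.8 off [-0.1216 -0.0028  0.0095] ang [ 0.0101 -0.0045  1.9988] pos [ 0.5416 -0.1342  0.2491] f [ 0.2 -0.  -0.1] w 0.998 gf 0.0
```

View pics/w6.png

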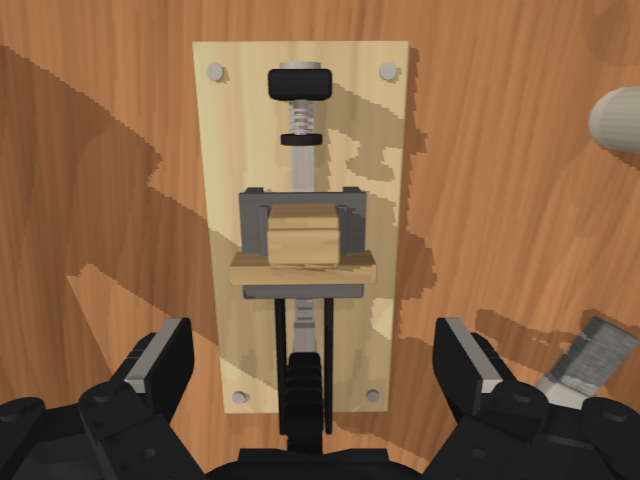

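The wrist view shows the pull standing between the lips at (303,235), against the strip at v≈265. The pad at (301,140) is clear of it, and the levers are at (304,400). I've now used all my picture views, so from here I work from numbers only. Next, turn the tool and move to the levers.

drive_tool --deltas '[{"gripper": 0,"offset": [-0.03,0,0],"angular": [0,0,0.19]},{"gripper": 0,"offset": [-0.06,-0.001,0],"angular": [0,0,0.38]},{"gripper": 0,"offset": [-0.09,-0.002,0],"angular": [0,0,0.57]},{"gripper": 0,"offset": [-0.12,-0.003,0],"angular": [0,0,0.76]},{"gripper": 0,"offset": [-0.122,-0.003,0],"angular": [0,0,0.95]}]'

```text
t: 8.3
eef_pos: [0.5481, -0.2609, 0.2438]
tool_rot: [0.0, 0.897, 0.443, -0.001]
contact_force: [-0.5, -0.2, -0.4]
gripper_width: 1.0
grasp_force: 0.0
```

drive_tool --deltas '[{"gripper": 0,"offset": [0,0,0],"angular": [0,0,0.19]},{"gripper": 0,"offset": [0,0,0],"angular": [0,0,0.38]},{"gripper": 0,"offset": [0,0,0],"angular": [0,0,0.57]},{"gripper": 0,"offset": [0,0,0],"angular": [0,0,0.76]},{"gripper": 0,"offset": [0,0,0],"angular": [0,0,0.95]}]'

```text
t: 8.8
eef_pos: [0.5488, -0.2556, 0.244]
tool_rot: [-0.0, 0.996, 0.089, -0.001]
contact_force: [0.8, 0.8, -0.4]
gripper_width: 0.997
grasp_force: 0.0
```

drive_tool --deltas '[{"gripper": 0,"offset": [0,0,0],"angular": [0,0,0.1]},{"gripper": 0,"offset": [0,0,0],"angular": [0,0,0.1]},{"gripper": 0,"offset": [0,0,0],"angular": [0,0,0.1]}]'

```text
t: 9.1
eef_pos: [0.5492, -0.2556, 0.2443]
tool_rot: [-0.0, 0.999, 0.054, -0.001]
contact_force: [0.6, -0.3, 0.3]
gripper_width: 1.001
grasp_force: 0.0
```

Run:
```python
from h import *
import pickle
goal(fromclamp((0,-.1,.149)),-83.9); print((toclamp(pose()[0]["eef_pos"])*1000).round(1))
m=optics.camera_model("top"); a=optics.read_camera("top"); cv2.imwrite("pics/t2.png",a)
s=optics.camera_model("side"); b=optics.read_camera("side"); cv2.imwrite("pics/s2.png",b)
w=optics.camera_model("wrist"); c=optics.read_camera("wrist"); cv2.imwrite("pics/w7.png",c);pickle.dump(w,open("w7.pkl","wb"))
a0=pickle.load(open("w6.pkl","rb")); i=cv2.imread("pics/w6.png").astype(int).sum(2)
print([(v,int(i[v,301])) for v in range(130,152)])
for y in (.06,.07,.08,.09): print(y,proj(a0,fromclamp((0,y,.074))).round(1),proj(a0,fromclamp((0,y,.061))).round(1))
# black lever in w7 (tool y horizontal): project and dark extents
for p in [(0,-.128,.125),(0,-.072,.125),(0,-.1,.125),(.012,-.1,.125),(-.012,-.1,.125)]: print(p,proj(w,fromclamp(p)).round(1))
```

```text
t 9.1 off [0.0027 0.0002 0.0953] ang [-0.0005  0.0013  0.0022] pos [ 0.5492 -0.2556  0.2443] f [ 0.6 -0.3  0.3] w 1.001 gf 0.0
[ -2.6 -99.9 244.3]
[(130, 483), (131, 482), (132, 476), (133, 356), (134, 333), (135, 80), (136, 110), (137, 110), (138, 113), (139, 111), (140, 113), (141, 112), (142, 111), (143, 110), (144, 111), (145, 183), (146, 395), (147, 467), (148, 467), (149, 466), (150, 467), (151, 467)]
0.06 [301.7 177.4] [302.  174.1]
0.07 [301.6 160.5] [301.9 157.9]
0.08 [301.4 143.1] [301.7 141.3]
0.09 [301.3 125.3] [301.6 124.4]
(0, -0.128, 0.125) [370.1 271.1]
(0, -0.072, 0.125) [255.7 270.9]
(0, -0.1, 0.125) [312.9 271. ]
(0.012, -0.1, 0.125) [312.9 247.8]
(-0.012, -0.1, 0.125) [312.8 293.4]
```

Run:
```python
from h import *
import pickle
c=cv2.imread("pics/w7.png"); w=pickle.load(open("w7.pkl","rb"))
g=c.max(2)
mask=((g<70).astype(np.uint8)); mask[310:]=0
n,l,s,ce=cv2.connectedComponentsWithStats(mask)
for i in range(1,n):
    if s[i,4]>150: print(s[i],ce[i].round(0))
for v in (235,245,255,265,275,285): print(v,''.join('#' if x<50 else '.' for x in g[v,220:400:3]))
```

```text
[  180   158   221   132 11624] [291. 228.]
[   0  193   46   65 2091] [ 22. 223.]
235 ...######......##########################################...
245 .##########################################################.
255 ##############################..........###########.........
265 ..............##########.................##########.........
275 ..............##########.................##########.........
285 ...............#######.....................#######..........
```

Lever tops measure 262–373 px, so their centre is ≈2 mm farther toward −y than predicted. Correct for that and descend.

drive_tool --deltas '[{"gripper": 0,"offset": [0.002,0.0015,0],"angular": [0,0,0]},{"gripper": 0,"offset": [0.002,0.0015,0.04],"angular": [0,0,0]},{"gripper": 0,"offset": [0.002,0.0015,0.08],"angular": [0,0,0]},{"gripper": 0,"offset": [0.002,0.0015,0.095],"angular": [0,0,0]},{"gripper": 0,"offset": [0.002,0.0015,0.095],"angular": [0,0,0]}]' --grip_force 30

```text
t: 9.75
eef_pos: [0.5504, -0.2567, 0.1478]
tool_rot: [-0.001, 0.999, 0.053, -0.002]
contact_force: [-0.1, -0.1, 0.2]
gripper_width: 1.0
grasp_force: 0.0
```

Run:
```python
from h import *
goal(fromclamp((0,-.101,.149)),-83.9); print((toclamp(pose()[0]["eef_pos"])*1000).round(1))
```

```text
t 9.75 off [ 0.0015 -0.0001 -0.0012] ang [-0.0029  0.0053 -0.0007] pos [ 0.5504 -0.2567  0.1478] f [-0.1 -0.1  0.2] w 1.0 gf 0.0
[  -1.5 -101.1  147.8]
```

```bash
cat >> h.py <<'E'
def prof(img,m,y0=-.01,y1=.14,z=.061,n=151,x=0.0):
    "grey profile along the clamp axis"
    ys=np.linspace(y0,y1,n); uv=np.array([proj(m,fromclamp((x,y,z))) for y in ys],np.float32)
    g=cv2.cvtColor(img,cv2.COLOR_BGR2GRAY); return ys,cv2.remap(g,uv[None,:,0],uv[None,:,1],cv2.INTER_LINEAR)[0]
def look():
    for n,z in (("top",.07),("side",.07)):
        m=optics.camera_model(n); ys,p=prof(optics.read_camera(n),m,z=z); print(n,' '.join(f"{int(v)}" for v in p[30::2]))
E
python3 - <<'E'
from h import *
look()
E
```

```text
top 161 168 169 149 138 153 154 115 82 75 76 72 75 73 96 153 167 162 162 162 163 163 163 165 163 164 164 168 145 74 24 28 71 132 127 133 133 148 146 133 113 89 44 16 21 24 23 22 17 48 132 153 136 159 191 197 196 197 198 197 196
side 111 127 141 151 153 124 104 104 103 103 102 100 100 101 105 106 105 103 101 101 103 105 107 108 107 108 115 104 68 47 35 32 28 26 42 73 117 127 126 92 53 27 31 33 35 35 34 27 29 65 142 148 119 114 113 114 114 114 113 104 113
```

drive_tool --deltas '[{"gripper": 75,"offset": [0,0,0],"angular": [0,0,0]},{"gripper": 100,"offset": [0,0,0],"angular": [0,0,0]},{"gripper": 120,"offset": [0,0,0],"angular": [0,0,0]},{"gripper": 150,"offset": [0,0,0],"angular": [0,0,0]},{"gripper": 150,"offset": [0,0,0],"angular": [0,0,0]}]'

```text
t: 10.35
eef_pos: [0.553, -0.2568, 0.1524]
tool_rot: [0.0, 0.999, 0.053, 0.002]
contact_force: [-1.4, 2.1, 10.0]
gripper_width: 0.419
grasp_force: 13.4
```

Run:
```python
from h import *
look(); print((toclamp(pose()[0]["eef_pos"])*1000).round(1))
```

```text
top 161 167 169 147 134 154 154 118 83 78 77 72 71 67 88 150 166 166 147 72 19 27 74 138 150 153 153 157 152 138 112 80 38 21 24 22 22 23 19 59 151 159 123 145 191 198 197 199 198 197 197 198 198 197 197 197 197 195 196 197 196
side 111 127 141 151 152 124 104 103 104 104 102 99 99 101 105 107 106 98 73 48 35 30 27 23 57 89 112 129 134 100 65 38 31 32 34 36 35 27 26 92 141 140 121 113 112 114 120 119 115 112 115 121 111 58 25 19 23 24 24 24 22
[   1.1 -101.4  152.4]
```

Stroke 1 moved the pad 20 mm, from y ≈ 77 to ≈ 57 mm. Release, then stroke 2.

drive_tool --deltas '[{"gripper": 110,"offset": [0,0,0],"angular": [0,0,0]},{"gripper": 60,"offset": [0,0,0],"angular": [0,0,0]},{"gripper": 50,"offset": [0,0,0],"angular": [0,0,0]},{"gripper": 50,"offset": [0,0,0],"angular": [0,0,0]},{"gripper": 50,"offset": [0,0,0],"angular": [0,0,0]}]'

```text
t: 10.95
eef_pos: [0.5515, -0.2573, 0.1498]
tool_rot: [0.0, 0.999, 0.053, -0.0]
contact_force: [-0.6, 0.2, -0.8]
gripper_width: 0.804
grasp_force: 0.0
```

Run:
```python
from h import *
look(); print((toclamp(pose()[0]["eef_pos"])*1000).round(1))
```

```text
top 161 168 171 148 137 153 155 117 81 76 76 70 67 65 87 149 168 171 147 73 17 28 78 145 153 147 142 145 145 141 113 87 42 17 22 24 25 28 18 53 149 161 125 139 192 200 196 198 198 198 197 197 196 197 198 197 197 197 196 196 196
side 110 126 140 150 152 124 105 104 103 103 102 100 100 101 105 107 108 98 73 46 34 32 27 23 40 67 109 130 136 100 66 37 31 33 33 34 35 26 25 92 141 141 121 113 112 117 123 125 123 112 114 120 110 61 24 17 24 26 27 23 21
[  -0.4 -101.7  149.8]
```

drive_tool --deltas '[{"gripper": 80,"offset": [0,0,0],"angular": [0,0,0]},{"gripper": 100,"offset": [0,0,0],"angular": [0,0,0]},{"gripper": 120,"offset": [0,0,0],"angular": [0,0,0]},{"gripper": 150,"offset": [0,0,0],"angular": [0,0,0]},{"gripper": 150,"offset": [0,0,0],"angular": [0,0,0]}]'

```text
t: 11.55
eef_pos: [0.5521, -0.2569, 0.1511]
tool_rot: [0.0, 0.999, 0.053, 0.0]
contact_force: [-1.4, 1.0, 9.5]
gripper_width: 0.42
grasp_force: 13.5
```

Run:
```python
from h import *
look(); print((toclamp(pose()[0]["eef_pos"])*1000).round(1))
```

```text
top 161 167 168 149 137 153 153 117 75 50 27 24 30 72 131 128 137 133 147 152 145 117 82 38 19 23 23 23 26 16 56 160 164 109 108 183 201 197 198 198 198 198 198 197 197 197 197 198 198 197 197 197 197 197 195 196 195 196 197 196 196
side 110 126 140 151 152 124 106 107 98 68 47 36 31 27 22 48 97 126 143 119 81 42 30 31 32 34 35 32 25 38 87 146 139 118 114 112 113 113 117 125 114 107 119 116 77 32 19 24 26 27 24 22 24 24 26 42 48 81 120 124 127
[   0.2 -101.5  151.1]
```

Stroke 2 moved the pad another 18 mm, so it is now nearly on the pull. Release, then make stroke 3 only partway.

drive_tool --deltas '[{"gripper": 110,"offset": [0,0,0],"angular": [0,0,0]},{"gripper": 60,"offset": [0,0,0],"angular": [0,0,0]},{"gripper": 50,"offset": [0,0,0],"angular": [0,0,0]},{"gripper": 50,"offset": [0,0,0],"angular": [0,0,0]},{"gripper": 50,"offset": [0,0,0],"angular": [0,0,0]}]'

```text
t: 12.15
eef_pos: [0.5515, -0.2573, 0.1498]
tool_rot: [0.0, 0.999, 0.053, -0.0]
contact_force: [-1.0, 0.5, -0.6]
gripper_width: 0.798
grasp_force: 0.0
```

drive_tool --deltas '[{"gripper": 80,"offset": [0,0,0],"angular": [0,0,0]},{"gripper": 95,"offset": [0,0,0],"angular": [0,0,0]},{"gripper": 110,"offset": [0,0,0],"angular": [0,0,0]},{"gripper": 117,"offset": [0,0,0],"angular": [0,0,0]},{"gripper": 117,"offset": [0,0,0],"angular": [0,0,0]}]'

```text
t: 12.65
eef_pos: [0.5518, -0.2569, 0.1507]
tool_rot: [0.0, 0.999, 0.053, 0.0]
contact_force: [-2.0, 1.4, 5.5]
gripper_width: 0.544
grasp_force: 4.7
```

Run:
```python
from h import *
look(); print((toclamp(pose()[0]["eef_pos"])*1000).round(1))
```

```text
top 171 155 129 142 159 139 72 23 19 43 126 152 146 146 142 145 146 129 99 51 19 23 23 22 23 20 35 105 158 133 93 114 186 199 197 199 198 196 196 196 196 197 196 199 198 196 198 198 198 198 198 197 197 197 197 196 195 196 196 197 197
side 134 147 153 133 109 80 50 38 33 29 25 21 76 127 141 131 118 86 42 31 31 32 34 36 28 28 76 140 158 132 117 113 112 113 118 118 115 113 115 121 95 47 20 19 24 25 25 25 22 20 26 33 55 74 81 96 123 132 161 164 165
[-1.000e-01 -1.015e+02  1.507e+02]
```

drive_tool --deltas '[{"gripper": 121,"offset": [0,0,0],"angular": [0,0,0]},{"gripper": 125,"offset": [0,0,0],"angular": [0,0,0]},{"gripper": 125,"offset": [0,0,0],"angular": [0,0,0]},{"gripper": 125,"offset": [0,0,0],"angular": [0,0,0]}]'

```text
t: 13.15
eef_pos: [0.5519, -0.2569, 0.1509]
tool_rot: [0.0, 0.999, 0.053, 0.0]
contact_force: [-2.5, 2.3, 8.0]
gripper_width: 0.509
grasp_force: 6.9
```

```bash
cat >> h.py <<'E'
def cross(p,ys,th,lo,hi,up):
    for i in range(len(p)-1):
        if lo<=ys[i]<=hi and ((p[i]<th<=p[i+1]) if up else (p[i]>=th>p[i+1])): return round(float(ys[i]+(th-float(p[i]))/(float(p[i+1])-float(p[i]))*(ys[i+1]-ys[i]))*1000,1)
def meas():
    for n in ("top","side"):
        m=optics.camera_model(n); ys,p=prof(optics.read_camera(n),m,z=.07); p=p.astype(float)
        print(n,"pad front",cross(p,ys,80,.024,.1,False),"pad back",cross(p,ys,80,.033,.06,True),"jaw rear",cross(p,ys,80,.064,.13,True), p[30::2].astype(int)[:32])
E
python3 - <<'E'
from h import *
meas(); o=bot.get_obs(); print(o["grasp_force"],o["gripper_width"])
E
```

```text
top pad front 31.3 pad back 38.6 jaw rear 70.7 [170 152 129 149 161 126  59  23  20  47 126 139 146 149 147 136 129  92
  39  20  20  24  26  24  20  43 134 159 133 138 158 192]
side pad front 29.4 pad back 43.7 jaw rear 70.6 [141 150 152 132 106  70  42  36  32  29  24  16  90 139 142 112  63  40
  30  31  32  34  35  31  19  49 136 146 120 114 111 112]
6.852094754576683 0.5168741389690813
```

drive_tool --deltas '[{"gripper": 129,"offset": [0,0,0],"angular": [0,0,0]},{"gripper": 133,"offset": [0,0,0],"angular": [0,0,0]},{"gripper": 133,"offset": [0,0,0],"angular": [0,0,0]},{"gripper": 133,"offset": [0,0,0],"angular": [0,0,0]}]'

```text
t: 13.65
eef_pos: [0.5519, -0.2569, 0.1512]
tool_rot: [0.0, 0.999, 0.053, 0.0]
contact_force: [-3.2, 3.0, 10.4]
gripper_width: 0.483
grasp_force: 9.4
```

Run:
```python
from h import *
meas(); o=bot.get_obs(); print(o["grasp_force"],o["gripper_width"])
```

```text
top pad front 31.3 pad back 38.6 jaw rear 68.5 [171 154 133 148 160 127  57  19  20  45 127 145 152 150 146 113  75  33
  20  21  21  24  25  18  48 152 167 144 150 153 172 192]
side pad front 29.4 pad back 43.6 jaw rear 67.7 [142 150 153 133 106  70  41  35  32  29  24  19  95 135  91  54  33  31
  33  34  34  34  25  12  96 162 147 125 112 111 116 117]
9.39391404390335 0.4795868868462752
```

drive_tool --deltas '[{"gripper": 138,"offset": [0,0,0],"angular": [0,0,0]},{"gripper": 143,"offset": [0,0,0],"angular": [0,0,0]},{"gripper": 143,"offset": [0,0,0],"angular": [0,0,0]},{"gripper": 143,"offset": [0,0,0],"angular": [0,0,0]},{"gripper": 143,"offset": [0,0,0],"angular": [0,0,0]}]'

```text
t: 14.25
eef_pos: [0.5519, -0.2569, 0.1517]
tool_rot: [0.0, 0.999, 0.053, 0.0]
contact_force: [-5.1, 2.7, 14.2]
gripper_width: 0.447
grasp_force: 12.6
```

Run:
```python
from h import *
meas(); o=bot.get_obs(); print(o["grasp_force"],o["gripper_width"])
```

```text
top pad front 31.3 pad back 38.5 jaw rear 65.7 [169 153 132 151 161 127  56  21  22  52 127 142 146 125 114  62  19  25
  22  22  24  25  31  92 156 145 142 156 157 152 173 193]
side pad front 29.4 pad back None jaw rear 64.5 [141 150 152 132 106  70  42  36  33  29  29  29  48  59  46  36  32  33
  33  33  30  18  61 144 145 130 117 112 111 116 117 112]
12.57459506392479 0.4422054219017893
```

The spring is pushed in ≈7 mm from both views, the pad has stopped on the pull, and the levers are held. Hand in.

```bash
python3 -c "
from station import bot
print(bot.hand_in())"
```

```text
the job is handed in; nothing more can be done
None
```

I handed the job in with the 44 mm pull standing in the seat, the pad's spring pushed in about 7 mm by both camera views, and the levers still held squeezed; no verdict came back.

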